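# Present the copper corrosion coupon to the inspection camera

### The job

Lift the copper-coloured test coupon up and off its hook on the rack and hold it in the air in front of the inspection camera to be photographed: hanging upright with its hole uppermost, flat face square to the lens, the middle of the plate level with the lens, straight in front of it and 10 cm away. Do not drop it, touch the camera, or disturb the other two coupons, the weights or the beaker; finish while still holding the coupon there, steady.

Things in the scene. Friction and masses are not known exactly. Their poses are not given: they have to be found in the camera images.
- copper_coupon: copper-coloured test coupon: flat rectangular plate 44 wide x 90 high x 6 thick (mm), 0.1 to 0.2 kg, with one 18 mm round hole through it, hole centre 29 mm above the plate's centre (16 mm below its top edge). Hangs by the hole from one of the rack's three hooks (which one changes). Origin at the plate's centre; x is the normal of its faces (both faces alike), y along its width, z up along its height.
- copper_coupon_hole (a point): centre of the hole in the copper-coloured coupon, 29 mm above the plate's centre; axes as the coupon's.
- steel_coupon: silver steel test coupon: flat rectangular plate 44 wide x 90 high x 6 thick (mm), 0.1 to 0.2 kg, with one 18 mm round hole through it, hole centre 29 mm above the plate's centre (16 mm below its top edge). Hangs by the hole from one of the rack's three hooks (which one changes). Origin at the plate's centre; x is the normal of its faces (both faces alike), y along its width, z up along its height. Bystander.
- green_coupon: green painted test coupon: flat rectangular plate 44 wide x 90 high x 6 thick (mm), 0.1 to 0.2 kg, with one 18 mm round hole through it, hole centre 29 mm above the plate's centre (16 mm below its top edge). Hangs by the hole from one of the rack's three hooks (which one changes). Origin at the plate's centre; x is the normal of its faces (both faces alike), y along its width, z up along its height. Bystander.
- coupon_rack: rack fixed to the bench: grey base 80 x 260 x 12 mm, two columns and a cross-bar (at x = +20 mm, top 174 mm high), three forward hooks at y = -90, 0, +90 mm. Coupons hang at x = -22 mm, faces square to the hooks, centre 129.5 mm and top edge 174.5 mm above the bench. Origin: on the bench, on the rack's centre line, 20 mm in front of the cross-bar; -x is its front, towards the robot; z up.
- middle_hook_tip (a point): tip of the middle hook; the others lie 90 mm either side; axes as the rack's. Hooks are 5 mm round bars, running level towards -x, axis 165 mm high, to x = -35 mm on the rack, then rising to this tip at x = -47 mm, axis 171 mm high. A coupon has 13 mm of up-and-down play on its hook: raise it 8 to 9 mm, then draw it 45 mm or more along the hook towards -x.
- inspection_camera: inspection camera fixed to the bench: white 46 mm housing with a black barrel on a steel post (post top 247 mm) in a dark round base 90 mm across. Origin: centre of the base's underside; the lens looks along -x, level; the front of the lens is 55 mm from the origin along -x and 200 mm above the bench.
- lens (a point): centre of the front of the camera's lens, 200 mm above the bench; axes as the camera's (the lens looks along -x). Beyond the camera a fixed glass draught cabinet, about 320 mm high, stands on the bench, its front at about world x = 0.58 m, its left side at about y = -0.29 m: pass round or over it.
- focus_point (a point): point in the air straight in front of the lens, 100 mm from it along the camera's -x and 200 mm above the bench, where the middle of the coupon belongs; axes as the camera's.
- weight_200g: polished steel calibration weight, 30 mm across, 52 mm high, standing on the bench; bystander. Origin at the centre of its underside.
- weight_100g: polished steel calibration weight, 24 mm across, 42 mm high, standing on the bench; bystander. Origin at the centre of its underside.
- weight_50g: polished steel calibration weight, 18 mm across, 34 mm high, standing on the bench; bystander. Origin at the centre of its underside.
- beaker_100: clear glass beaker with a tan band of contents, 56 mm across, 70 mm high, standing on the bench; bystander. Origin at the centre of its underside.
Mind the look-alikes: they are no part of the job. Of the things shaped like the copper_coupon, the copper one is meant.

How it is judged:
On the way:
1. the copper coupon is off its hook and clear in front of the rack, in the air (x of copper_coupon_hole in the frame of coupon_rack below -0.065 m and height (world z) of copper_coupon above 0.08 m and contact force between copper_coupon and coupon_rack below 0.05 N), for 0.1 s.
At the end, for the whole second after the job is handed in: The copper-coloured coupon is held still by the fingers alone; its centre is within 25 mm of 100 mm from the lens, within 20 mm of the lens axis sideways and in height; its face is square to the lens within 0.2 rad; it is upright, hole uppermost, within 0.2 rad (x of copper_coupon in the frame of focus_point between -0.025 and 0.025 m and y of copper_coupon in the frame of focus_point between -0.02 and 0.02 m and z of copper_coupon in the frame of focus_point between -0.02 and 0.02 m and angle between the x axis of copper_coupon and the x axis of focus_point, either way round below 0.2 rad and angle between copper_coupon's own z axis and vertical below 0.2 rad and linear speed of copper_coupon below 0.02 m/s and angular speed of copper_coupon below 0.2 rad/s and contact force between copper_coupon and the fingers above 0.5 N and contact force between copper_coupon and inspection_camera below 0.05 N and contact force between copper_coupon and coupon_rack below 0.05 N); the arm keeps its last pose, push and grip.
It fails at once if another coupon is moved by more than 30 mm (distance of any of steel_coupon, green_coupon from where it was at the start of the episode above 0.03 m).
It fails at once if a weight or the beaker is moved by more than 20 mm (distance of any of weight_200g, weight_100g, weight_50g, beaker_100 from where it was at the start of the episode above 0.02 m).
It fails at once if the inspection camera is touched with more than 1 N (contact force between inspection_camera and anything else above 1 N).
It fails at once if the copper coupon is dropped (its centre below 60 mm) (height (world z) of copper_coupon below 0.06 m).
It also fails if it takes over 61 s, if anything falls off the work surface, if the arm or the gripper's body presses on something with over 40 N, if the wrist force passes 120 N, or if a joint passes its speed limit or range.

### The arm

A 7-joint arm with a two-finger parallel gripper is mounted at the origin on a cart in front of the work surface, level with it; the furniture and walls round the work are solid. World frame = base frame: x ahead of the robot, y to its left, z up, the work surface at z = 0. Lengths are in m, angles in rad, forces in N, time in s.
With the tool pointing down it reaches from about 0.35 to 0.9 m from the base axis. Payload 7.2 kg.
Tool frame: the origin (TCP) lies midway between the tips of the shut fingers; the grasp point (between the pads) lies 19 mm behind it; z points along the fingers, y is the line along which they close (so a half turn about z gives the same grasp; the last joint's range is limited). The gripper opens to 88 mm and grips with 3 to 60 N. Pads are 20 mm wide; open, the fingers measure 115 mm over their backs; the gripper's body (75 mm by 178 mm) begins 61 mm behind the grasp point.
Start: joints at [1.222, 0.411, -0.013, 1.596, 0.006, 1.134, -0.082], TCP at [0.173, -0.601, 0.223] pointing down, gripper open.
Joint ranges: [-2.95, 2.95], [-0.29, 1.99], [-1.47, 1.44], [0.14, 2.54], [-1.03, 4.17], [0.13, 1.85], [-2.86, 2.86]. Speed limits (rad/s): [2.39, 2.39, 3.01, 3.01, 3.14, 3.14, 3.14].

### API

Orientations are given as a unit quaternion [x, y, z, w].
In Python, from workcell import get_obs, optics, job gives the robot as it stands.
- The arm moves only by the tool play_rows, never from a script. Its argument "deltas" is a list of rows, each a list of 4 numbers: the shift along the tool's x, y, z normalised to -1 to 1, where 1 is 0.2 m, then the turn about the tool's z normalised to -1 to 1, where 1 is pi rad. A call has 1 to 8 rows; each row is the pose to reach, as a shift and turn from the pose commanded when the call began, along the tool's axes at that moment, turning the shorter way round; what a row does not reach only later rows make up. A row lasts 1/10 s, in which the tool goes at most 50 mm and 8.59 degrees, less where a joint would pass 70% of its speed; a pose out of reach is approached as far as the arm can. A call with a number of a shift or a turn outside -1 to 1 is refused whole. A call with a gripper value outside its range is refused whole. "gripper" is the closure, from -1 (fully open) to 1 (shut), set as the call begins (left out, the last holds). The fingers move at their own pace and stop on an object; "force" is the grip in N (left out, the last holds). Time passes only in rows, so rows that repeat a pose let the fingers close. It gives the time, the measured TCP pose, the force, the opening and the grip force at its end, in the units of the state.
- get_obs(): the state, without advancing time (a new reading comes with each control period).
- optics.snapshot(name): name is "scene" or "top" or "wrist"; returns the picture (384x512x3 uint8, red, green, blue); there is no depth.
- optics.camera_params(name): a dict with "fx", "fy", "cx", "cy" (pixels), "rvec" (rotation vector, rad) and "tvec" (3), from world to camera coordinates, as OpenCV has them; the wrist camera has in their place "hand_eye" (4x4, takes a point from camera to tool coordinates, whose origin is the TCP and whose axes are the flange's). Camera axes: x right, y down, z forward; pixel columns grow to the right and rows downward; lengths in m; the calibration is good to about 2 mm. A picture is of the moment at which its call begins: read the wrist's pose just before it. camera_params takes no time and is no camera call.
- job.sign_off(): hands the job in; it is judged then, once.
The state is a dict: "time": time; "qpos": joint angles; "dq": joint speeds; "joint_torque": joint torques, N m; "tcp_pos": TCP position; "ee_rot": TCP orientation; "ft_force": force on the tool from outside, world axes, zero at the start; "torque": the same for the moment, N m; "opening": finger opening in m; "finger_force": force on a finger pad.
Only numpy, scipy, OpenCV 4.12 (cv2) and the standard library are available. Lean on these libraries where they do the work, as an engineer would, in place of code of your own. Each camera call takes 0.05 s, during which the arm holds its last target. There are 200 camera calls.

## Working session

There is one attempt and no reset: what is moved stays moved. The work goes in short steps, Python scripts to look and compute and a tool call to move; the robot and the scene stay as the last step left them, time stands still between calls to the robot, and variables do not carry over. Pictures are saved under pics/ and viewed, at most 10 in all, crops included, and the job is handed in when it is done.

Besides the shell and the picture viewer there is one more tool, called by a JSON object that holds its "op" and its "data". play_rows: Moves the arm, as the interface text tells. Scaled input: -1 to 1 covers 0.2 m each way for a shift and pi rad each way for a turn. Its arguments: {"type":"object","properties":{"deltas":{"type":"array","items":{"type":"array","items":{"type":"number"}}},"gripper":{"type":"number"},"force":{"type":"number"}},"required":["deltas"]}

```bash
mkdir -p pics
cat > h.py <<'E'
import numpy as np, cv2
from scipy.spatial.transform import Rotation as R
from workcell import get_obs, optics, job
def snap(n,f):
    im=optics.snapshot(n); cv2.imwrite('pics/'+f,im[:,:,::-1]); return im
def ray(n,uv,obs=None):
    p=optics.camera_params(n); d=np.array([(uv[0]-p['cx'])/p['fx'],(uv[1]-p['cy'])/p['fy'],1.])
    if 'hand_eye' in p:
        T=np.array(p['hand_eye']); Rt=R.from_quat(obs['ee_rot']).as_matrix()
        o=Rt@T[:3,3]+obs['tcp_pos']; return o,Rt@T[:3,:3]@d
    Rm=cv2.Rodrigues(np.array(p['rvec'],float))[0]; return -Rm.T@np.array(p['tvec']).ravel(),Rm.T@d
def onz(n,uv,z,obs=None):
    o,d=ray(n,uv,obs); return o+d*(z-o[2])/d[2]
def proj(n,P):
    p=optics.camera_params(n); K=np.array([[p['fx'],0,p['cx']],[0,p['fy'],p['cy']],[0,0,1]])
    return cv2.projectPoints(np.array(P,float).reshape(-1,3),np.array(p['rvec'],float),np.array(p['tvec'],float),K,None)[0].reshape(-1,2)
E
python3 - <<'E'
from h import *
o=get_obs(); print({k:np.round(v,3) for k,v in o.items()})
for n in('scene','top'):
    snap(n,n+'0.png'); print(n,np.round(ray(n,(256,192)),3))
a=[cv2.imread('pics/%s0.png'%n) for n in('scene','top')]
cv2.imwrite('pics/both.png',np.vstack([cv2.resize(x,(400,300)) for x in a]))
print(np.round(R.from_quat(o['ee_rot']).as_matrix(),3))
E
```

```text
{'time': np.float64(0.0), 'qpos': array([ 1.222,  0.412, -0.013,  1.597,  0.006,  1.134, -0.082]), 'dq': array([ 0.001, -0.001, -0.001, -0.001, -0.   ,  0.001,  0.   ]), 'joint_torque': array([ 0.0000e+00, -5.8797e+01,  6.4200e-01, -2.9108e+01, -5.4000e-02,
        1.8000e-02,  0.0000e+00]), 'tcp_pos': array([ 0.173, -0.6  ,  0.222]), 'ee_rot': array([ 0.99 ,  0.14 , -0.   , -0.001]), 'ft_force': array([-0.365, -0.277, -0.803]), 'torque': array([ 0.017, -0.014,  0.038]), 'finger_force': np.float64(0.0), 'opening': np.float64(0.088)}
scene [[ 0.049  0.874  0.934]
 [ 0.337 -0.695 -0.635]]
top [[ 0.388  0.04   1.158]
 [ 0.081 -0.043 -0.996]]
[[ 0.961  0.277 -0.001]
 [ 0.277 -0.961  0.002]
 [-0.    -0.002 -1.   ]]
```

View pics/scene0.png

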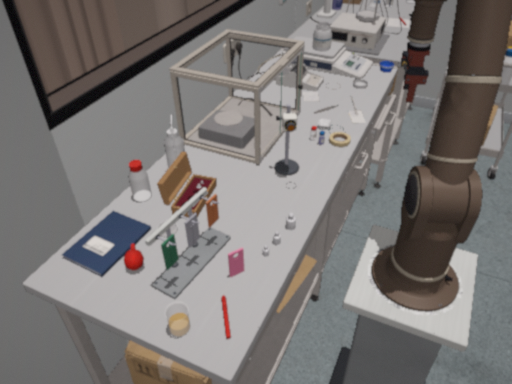

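View pics/top0.png

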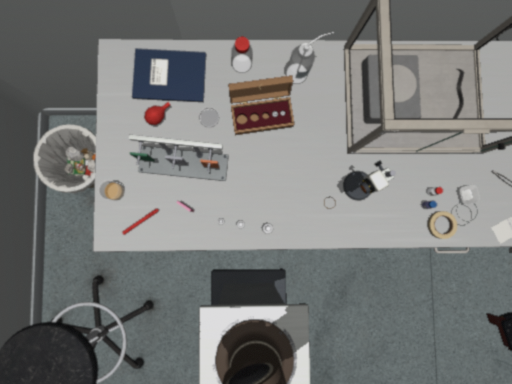

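The scene view shows the copper coupon at (212,211), steel at (192,232) and green at (170,252). There is also a magenta tag at (236,263). In the top view the rack base is around (182,163) and the camera base is at (357,185). Candidates for the coupon are orange-brown (212,211), which fits "copper", silver (192,232), green (170,252) and magenta (236,263). I'll confirm with an enlarged crop.

Run:
```python
from h import *
s=cv2.imread('pics/scene0.png');t=cv2.imread('pics/top0.png')
c=lambda im,x,y,w,h:cv2.resize(im[y:y+h,x:x+w],(400,300),interpolation=cv2.INTER_CUBIC)
cv2.imwrite('pics/m.png',np.vstack([np.hstack([c(s,140,185,120,90),c(s,262,105,80,60)]),np.hstack([c(t,125,120,120,90),c(t,330,150,80,60)])]))
```

```text
(no output)
```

View pics/m.png

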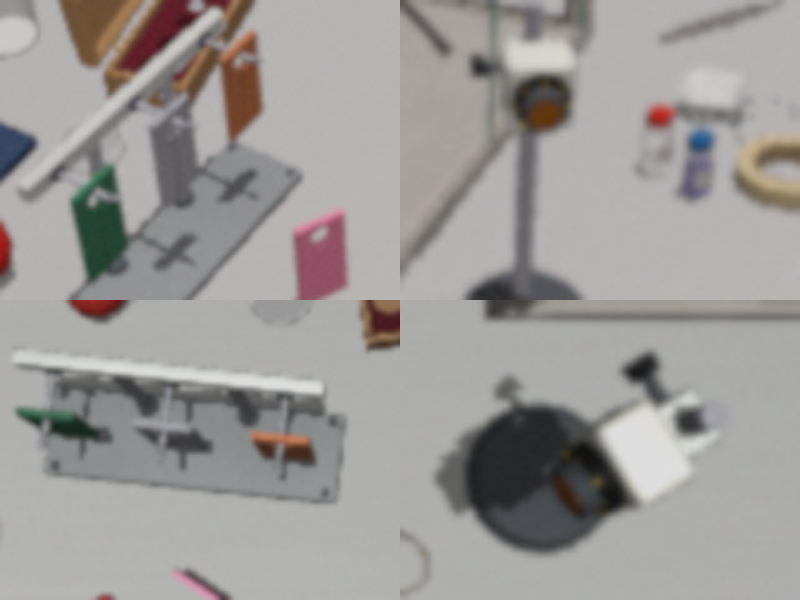

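The crop confirms that the copper coupon is on the right-hand hook, at scene (212,211) and top (210,163). The camera lens shows at scene (291,128) and top (364,188), looking towards +y and slightly −x.

```bash
cat >> h.py <<'E'
def tri(u1,u2):
    o1,d1=ray('scene',u1);o2,d2=ray('top',u2)
    A=np.stack([d1,-d2],1);k=np.linalg.lstsq(A,o2-o1,rcond=None)[0]
    a,b=o1+k[0]*d1,o2+k[1]*d2; return (a+b)/2,np.linalg.norm(a-b)
E
python3 - <<'E'
from h import *
s=cv2.imread('pics/scene0.png');t=cv2.imread('pics/top0.png')
def mask(im,x,y,w,h,lo,hi):
    hsv=cv2.cvtColor(im,cv2.COLOR_BGR2HSV);m=np.zeros(im.shape[:2],np.uint8);m[y:y+h,x:x+w]=cv2.inRange(hsv,lo,hi)[y:y+h,x:x+w];return m
def cen(m): return np.argwhere(m)[:,::-1].mean(0)
oc=((3,110,60),(20,255,255))
m=mask(s,200,188,25,45,*oc);print('cop scene',cen(m),m.sum()/255,cv2.boxPoints(cv2.minAreaRect(np.argwhere(m)[:,::-1].astype(np.float32))))
mt=mask(t,195,150,30,20,*oc);pts=np.argwhere(mt)[:,::-1];print('cop top',cen(mt),mt.sum()/255,cv2.boxPoints(cv2.minAreaRect(pts.astype(np.float32))))
ls=cen(mask(s,280,118,20,15,*oc));lt=cen(mask(t,355,180,16,14,*oc));print('lens',ls,lt,tri(ls,lt))
# rack base
for nm,u in dict(FL=(139.1,171.6),FR=(226.1,180),BR=(228.5,154.5)).items(): print(nm,onz('top',u,.012).round(4))
hs=cv2.cvtColor(t,cv2.COLOR_BGR2GRAY)
m=np.zeros_like(hs);m[172:205,340:375]=(hs<90)[172:205,340:375]*255
m2=np.zeros_like(hs);m2[165:205,340:362]=(hs<85)[165:205,340:362]*255
(c,r)=cv2.minEnclosingCircle(np.argwhere(m2)[:,::-1].astype(np.float32));print('base circ',c,r)
for z in(0,.012):print(onz('top',(358.4,185.6),z).round(4))
print('posttop',onz('top',(392.4,173),.247),'housing c',onz('top',(330+245/5,150+153/5),.223))
for n,b in(('scene',s),('top',t)):
  for q in((236,263),) if n=='scene' else ((186,206),(221.5,221),(240,224),(267,228)):print(n,q,onz(n,q,.03).round(3))
E
```

```text
cop scene [210.48425197 208.5984252 ] 254.0 [[197.90244 189.12195]
 [214.14633 187.31708]
 [218.23169 224.08539]
 [201.9878  225.89026]]
cop top [209.52054795 162.8630137 ] 73.0 [[200.27028 164.37839]
 [201.21623 158.7027 ]
 [217.75676 161.45944]
 [216.8108  167.13513]]
lens [290.72413793 127.34482759] [364.  188.5] (array([ 0.47400227, -0.27106473,  0.20167925]), np.float64(0.003432157344672402))
FL [0.5435 0.3342 0.012 ]
FR [0.5171 0.0781 0.012 ]
BR [0.5935 0.0707 0.012 ]
base circ (356.28570556640625, 185.05357360839844) 14.432660102844238
[ 0.4991 -0.3207  0.    ]
[ 0.498  -0.3169  0.012 ]
posttop [ 0.50517866 -0.32680121  0.247     ] housing c [ 0.48970296 -0.3025072   0.223     ]
scene (236, 263) [0.447 0.183 0.03 ]
top (186, 206) [0.44  0.194 0.03 ]
top (221.5, 221) [0.396 0.091 0.03 ]
top (240, 224) [0.387 0.038 0.03 ]
top (267, 228) [ 0.375 -0.04   0.03 ]
```

```bash
cat >> h.py <<'E'
def go(pos,heading):
    o=get_obs();M=R.from_quat(o['ee_rot']).as_matrix();d=M.T@(np.array(pos)-o['tcp_pos'])
    h=np.arctan2(M[1,0],M[0,0]);w=(heading-h+np.pi)%(2*np.pi)-np.pi
    print('pos',o['tcp_pos'].round(4),'head',h.round(3),'shift',(d/.2).round(3),'turn',round(-w/np.pi,4),'q',o['qpos'].round(2),'op',o['opening'],'t',o['time'])
E
python3 - <<'E'
from h import *
yaw=-.1027;c=np.array([.570,.202,0]);Rz=R.from_euler('z',yaw).as_matrix()
def w(p):return c+Rz@np.array(p,float)
print('coupon',w([-22,-90,129.5] if 0 else [-.022,-.09,.1295]))
q=[w([-.022,-.09+y,.1295+z]) for z in(.045,-.045) for y in(-.022,.022)]
print('scene',proj('scene',q).round(1).tolist(),'top',proj('top',q).round(1).tolist())
L=np.array([.474,-.271,.2]);b=np.array([.4985,-.319,0])
print(proj('scene',[L]),proj('top',[L]))
s=cv2.imread('pics/scene0.png')
hsv=cv2.cvtColor(s,cv2.COLOR_BGR2HSV);m=cv2.inRange(hsv,(3,110,60),(20,255,255))[192:240,204:225]
k=cv2.connectedComponentsWithStats(m);i=1+k[2][1:,4].argmax();p=np.argwhere(k[1]==i)[:,::-1]+[204,192]
for f in(lambda a:a[:,0]+a[:,1],lambda a:a[:,0]-a[:,1]):print(p[f(p).argmin()],p[f(p).argmax()])
print(np.round(optics.camera_params('wrist')['hand_eye'],3))
go([.173,-.6,.40],3.039)
E
```

```text
coupon [0.53888916 0.11472964 0.1295    ]
scene [[219.9, 194.5], [210.5, 203.6], [221.9, 218.6], [213.0, 227.9]] top [[218.1, 165.3], [200.9, 163.6], [219.9, 170.1], [204.1, 168.6]]
[[291.23211154 127.79941235]] [[363.47695288 187.93137038]]
[204 201] [216 219]
[209 225] [215 195]
[[ 0.    -0.963 -0.269  0.074]
 [ 1.     0.    -0.    -0.   ]
 [ 0.001 -0.269  0.963 -0.163]
 [ 0.     0.     0.     1.   ]]
pos [ 0.173  -0.6001  0.2219] head 0.281 shift [-0.    -0.002 -0.89 ] turn -0.878 q [ 1.22  0.41 -0.01  1.6   0.01  1.13 -0.08] op 0.0879694503661751 t 0.1
```

{"op": "play_rows", "data": {"deltas": [[0,0,-0.25,0],[0,0,-0.5,-0.05],[0,0,-0.75,-0.1],[0,0,-0.89,-0.15],[0,0,-0.89,-0.2],[0,0,-0.89,-0.25],[0,0,-0.89,-0.25]]}}

```text
time: 0.8
tcp_pos: [0.1731, -0.6004, 0.4004]
ee_rot: [0.86, 0.511, 0.0, -0.0]
ft_force: [-0.7, 0.0, -1.3]
opening: 0.0879
finger_force: 0.0
```

```bash
python3 -c "
from h import *
go([.27,-.4,.40],1.7)"
```

```text
pos [ 0.1731 -0.6004  0.4004] head 1.072 shift [ 1.112 -0.054  0.002] turn -0.2 q [ 1.31  0.33 -0.13  1.3   0.04  1.51  0.68] op 0.08789872898167554 t 0.8
```

{"op": "play_rows", "data": {"deltas": [[0.2,0,0,-0.04],[0.4,0,0,-0.08],[0.6,-0.02,0,-0.12],[0.8,-0.04,0,-0.16],[1,-0.05,0,-0.2],[1,-0.05,0,-0.24]]}}

```text
time: 1.4
tcp_pos: [0.2643, -0.4158, 0.4014]
ee_rot: [0.609, 0.793, 0.0, 0.0]
ft_force: [0.1, -0.1, -0.2]
opening: 0.0878
finger_force: 0.0
```

```bash
python3 -c "
from h import *
go([.37,-.24,.40],2.4)"
```

```text
pos [ 0.2643 -0.4158  0.4014] head 1.832 shift [0.713 0.738 0.008] turn -0.1807 q [ 1.21  0.1  -0.33  1.6   0.03  1.45  1.14] op 0.08778826399419054 t 1.4
```

{"op": "play_rows", "data": {"deltas": [[0.15,0.16,0,-0.04],[0.3,0.32,0,-0.08],[0.45,0.48,0,-0.12],[0.6,0.64,0,-0.16],[0.7,0.74,0,-0.18],[0.7,0.74,0,-0.18]]}}

```text
time: 2.0
tcp_pos: [0.3719, -0.2444, 0.4008]
ee_rot: [0.365, 0.931, 0.0, 0.0]
ft_force: [0.2, -0.8, -0.6]
opening: 0.0874
finger_force: 0.0
```

```bash
python3 -c "
from h import *
go([.43,-.07,.40],3.039)"
```

```text
pos [ 0.3719 -0.2444  0.4008] head 2.394 shift [0.38  0.837 0.005] turn -0.2052 q [ 1.01  0.02 -0.54  1.68  0.01  1.44  1.29] op 0.0874081717483338 t 2.0
```

{"op": "play_rows", "data": {"deltas": [[0.1,0.2,0,-0.04],[0.2,0.4,0,-0.08],[0.3,0.6,0,-0.12],[0.38,0.84,0,-0.16],[0.38,0.84,0,-0.205],[0.38,0.84,0,-0.205]]}}

```text
time: 2.6
tcp_pos: [0.43, -0.0737, 0.4004]
ee_rot: [0.054, 0.999, -0.0, -0.0]
ft_force: [0.5, 0.4, 0.2]
opening: 0.0877
finger_force: 0.0
```

```bash
python3 -c "
from h import *
go([.52,.09,.38],3.039)"
```

```text
pos [ 0.43   -0.0737  0.4004] head 3.033 shift [-0.359  0.863  0.102] turn -0.0019 q [ 0.81  0.01 -0.75  1.69  0.01  1.44  1.53] op 0.08768418127613153 t 2.6
```

{"op": "play_rows", "data": {"deltas": [[-0.08,0.2,0.02,0],[-0.16,0.4,0.04,0],[-0.24,0.6,0.06,0],[-0.36,0.86,0.1,0],[-0.36,0.86,0.1,0],[-0.36,0.86,0.1,0]]}}

```text
time: 3.2
tcp_pos: [0.5209, 0.0885, 0.3794]
ee_rot: [0.057, 0.998, 0.0, -0.001]
ft_force: [0.3, 0.3, 0.1]
opening: 0.0878
finger_force: 0.0
```

Run:
```python
from h import *
o=get_obs();im=snap('wrist','w1.png');np.save('w1.npy',np.r_[o['tcp_pos'],o['ee_rot']])
go([.539,.115,.3],3.039)
```

```text
pos [0.5207 0.0872 0.3799] head 3.026 shift [-0.076  0.149  0.399] turn -0.0041 q [ 0.47  0.26 -0.9   1.54  0.2   1.45  1.01] op 0.08777945269250755 t 3.25
```

View pics/w1.png

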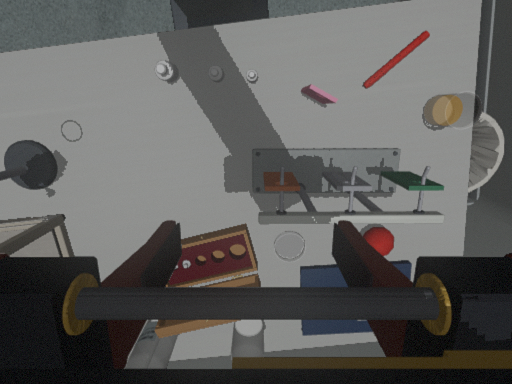

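The wrist view shows the rack at rows 149–222. Copper is at (282,181), with the hook tip at about (282,168) and the crossbar along row 217. Steel is at (348,180) and green at (412,180).

Run:
```python
from h import *
im=cv2.imread('pics/w1.png');v=np.load('w1.npy');o=dict(tcp_pos=v[:3],ee_rot=v[3:])
hsv=cv2.cvtColor(im,cv2.COLOR_BGR2HSV);m=cv2.inRange(hsv,(2,100,40),(22,255,255))
for r in range(168,196):
    c=np.where(m[r,255:310])[0]+255
    if len(c):print(r,c.min(),c.max(),len(c),im[r,272],hsv[r,272])
for nm,u,z in(('FL?',(253,149.5),.012),('FR?',(399.5,149.5),.012),('barL',(259,217),.174),('barR',(441.5,217),.174),('tip',(282.5,168),.171),('tip2',(353.5,168),.171),('tip3',(427,168),.171)):
    print(nm,onz('wrist',u,z,o).round(4))
```

```text
172 267 290 12 [42 55 72] [ 13 106  72]
173 264 291 23 [42 54 73] [ 12 108  73]
174 264 292 21 [45 53 73] [ 9 98 73]
175 265 292 20 [42 51 72] [  9 106  72]
176 264 293 21 [39 51 72] [ 11 117  72]
177 264 293 24 [44 53 73] [  9 101  73]
178 264 294 25 [45 52 74] [  7 100  74]
179 264 295 26 [40 46 67] [  7 103  67]
180 264 295 23 [40 50 70] [ 10 109  70]
181 265 296 23 [41 50 71] [  9 108  71]
182 266 296 24 [39 48 69] [  9 111  69]
183 265 297 25 [40 51 70] [ 11 109  70]
184 266 298 25 [44 51 72] [ 8 99 72]
185 265 298 26 [40 48 70] [  8 109  70]
186 265 299 35 [43 57 83] [ 11 123  83]
187 265 299 35 [49 62 93] [  9 121  93]
188 265 299 35 [46 60 91] [  9 126  91]
189 265 299 35 [45 60 90] [ 10 127  90]
190 265 298 32 [55 65 91] [  8 101  91]
FL? [0.5179 0.0834 0.012 ]
FR? [0.547  0.3375 0.012 ]
barL [0.5839 0.0851 0.174 ]
barR [0.6108 0.3188 0.174 ]
tip [0.5242 0.1212 0.171 ]
tip2 [0.5342 0.2089 0.171 ]
tip3 [0.5446 0.2996 0.171 ]
```

Run:
```python
from h import *
v=np.load('w1.npy');o=dict(tcp_pos=v[:3],ee_rot=v[3:])
a,b,c=[onz('wrist',u,.1745,o) for u in((265,188.3),(299.5,188.3),(282.2,188.2))];print(a.round(4),b.round(4),c.round(4),np.linalg.norm(b-a),np.arctan2(a[0]-b[0],b[1]-a[1]))
go([c[0],c[1],.25],np.pi-.112)
```

```text
[0.5467 0.0969 0.1745] [0.5516 0.1398 0.1745] [0.549  0.1183 0.1745] 0.043228729694765516 -0.1142622426725837
pos [0.5207 0.0872 0.3799] head 3.026 shift [-0.124  0.171  0.649] turn -0.0011 q [ 0.47  0.26 -0.9   1.54  0.2   1.45  1.01] op 0.08777945269250755 t 3.25
```

{"op": "play_rows", "data": {"deltas": [[-0.06,0.09,0.15,0],[-0.12,0.17,0.3,0],[-0.124,0.171,0.45,0],[-0.124,0.171,0.58,0],[-0.124,0.171,0.64,0],[-0.124,0.171,0.64,0],[-0.124,0.171,0.64,0],[-0.124,0.171,0.64,0]], "gripper": -0.5}}

```text
time: 4.05
tcp_pos: [0.5499, 0.1198, 0.2543]
ee_rot: [0.057, 0.998, 0.0, 0.001]
ft_force: [0.6, 0.4, -0.3]
opening: 0.0658
finger_force: 0.0
```

Run:
```python
from h import *
go([.549,.118,.121],np.pi-.112)
o=get_obs();im=snap('wrist','w2.png');np.save('w2.npy',np.r_[o['tcp_pos'],o['ee_rot']])
```

```text
pos [0.5499 0.1198 0.2543] head 3.028 shift [ 0.005 -0.009  0.667] turn -0.0004 q [ 0.35  0.41 -0.87  1.67  0.33  1.22  0.87] op 0.06581250058535401 t 4.05
```

View pics/w2.png

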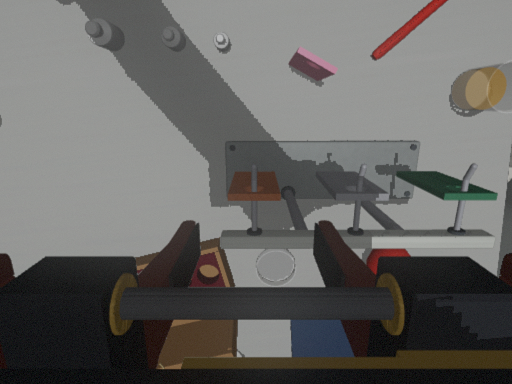

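The copper top edge is at row ~195, columns 229–281, centred between the fingers. I'll re-measure it.

Run:
```python
from h import *
im=cv2.imread('pics/w2.png');v=np.load('w2.npy');o=dict(tcp_pos=v[:3],ee_rot=v[3:])
for r in range(184,208,2):print(r,im[r,240],im[r,268])
g=im[195].astype(int);print([(c,g[c].tolist()) for c in list(range(225,234))+list(range(276,286))])
a,b=[onz('wrist',u,.1745,o) for u in((229,195.5),(281,195.5))];print(a,b,(a+b)/2,np.linalg.norm(a-b))
```

```text
184 [40 51 75] [35 47 71]
186 [44 54 75] [37 48 72]
188 [41 48 74] [39 51 75]
190 [42 55 76] [40 52 75]
192 [41 52 73] [38 48 73]
194 [46 62 95] [47 62 96]
196 [ 52  66 100] [44 64 96]
198 [49 64 97] [47 61 95]
200 [59 70 93] [59 70 96]
202 [94 96 94] [91 93 91]
204 [93 96 95] [91 91 93]
206 [109 111 111] [92 92 92]
[(225, [92, 96, 93]), (226, [82, 82, 83]), (227, [65, 72, 80]), (228, [53, 67, 98]), (229, [51, 67, 101]), (230, [51, 67, 99]), (231, [52, 68, 100]), (232, [49, 65, 95]), (233, [50, 65, 96]), (276, [44, 62, 96]), (277, [43, 60, 94]), (278, [42, 58, 93]), (279, [43, 61, 93]), (280, [55, 68, 90]), (281, [58, 57, 59]), (282, [49, 47, 45]), (283, [52, 47, 46]), (284, [54, 52, 53]), (285, [62, 60, 59])]
[0.54555297 0.09766997 0.1745    ] [0.55044005 0.14066823 0.1745    ] [0.54799651 0.1191691  0.1745    ] 0.04327509367955989
```

{"op": "play_rows", "data": {"deltas": [[0.005,-0.006,0.1,0],[0.005,-0.006,0.22,0],[0.005,-0.006,0.34,0],[0.005,-0.006,0.46,0],[0.005,-0.006,0.58,0],[0.005,-0.006,0.667,0],[0.005,-0.006,0.667,0],[0.005,-0.006,0.667,0]]}}

```text
time: 4.9
tcp_pos: [0.5485, 0.1193, 0.1202]
ee_rot: [0.056, 0.998, 0.0, 0.0]
ft_force: [0.0, -0.5, -0.3]
opening: 0.066
finger_force: 0.0
```

{"op": "play_rows", "data": {"deltas": [[0,0,0,0],[0,0,0,0],[0,0,0,0],[0,0,0,0],[0,0,0,0],[0,0,0,0],[0,0,0,0],[0,0,0,0]], "gripper": 0.1, "force": 25}}

```text
time: 5.7
tcp_pos: [0.5484, 0.1189, 0.1198]
ee_rot: [0.056, 0.998, -0.0, 0.0]
ft_force: [-0.5, -1.1, 5.3]
opening: 0.0439
finger_force: 25.0
```

{"op": "play_rows", "data": {"deltas": [[0,0,-0.01,0],[0,0,-0.02,0],[0,0,-0.03,0],[0,0,-0.042,0],[0,0,-0.042,0],[0,0,-0.042,0]], "gripper": 1, "force": 35}}

```text
time: 6.3
tcp_pos: [0.548, 0.1189, 0.1276]
ee_rot: [0.056, 0.998, -0.0, -0.0]
ft_force: [0.2, -0.3, -1.7]
opening: 0.0438
finger_force: 35.0
```

{"op": "play_rows", "data": {"deltas": [[0.03,0,0,0],[0.07,0,0,0],[0.12,0,0,0],[0.18,0,0,0],[0.24,0,0,0],[0.3,0,0,0],[0.36,0,0,0],[0.4,0,0,0]]}}

```text
time: 7.1
tcp_pos: [0.4672, 0.128, 0.1277]
ee_rot: [0.056, 0.998, -0.0, 0.0]
ft_force: [0.3, -0.1, -2.4]
opening: 0.0436
finger_force: 35.0
```

{"op": "play_rows", "data": {"deltas": [[0,0,-0.05,0],[0,0,-0.15,0],[0,0,-0.25,0],[0,0,-0.35,0],[0,0,-0.45,0],[0,0,-0.55,0],[0,0,-0.6,0],[0,0,-0.6,0]]}}

```text
time: 7.9
tcp_pos: [0.4695, 0.1282, 0.2491]
ee_rot: [0.056, 0.998, 0.0, 0.001]
ft_force: [0.4, 0.2, -2.3]
opening: 0.0439
finger_force: 35.0
```

Run:
```python
from h import *
im=snap('wrist','w3.png')
L=np.array([.474,-.271,.2]);d=np.array([-.455,.89,0]);F=L+.1*d;print(F)
go([F[0]-.02,F[1]+.12,.25],np.arctan2(.89,-.455))
```

```text
[ 0.4285 -0.182   0.2   ]
pos [0.4689 0.1278 0.248 ] head 3.029 shift [ 0.194 -0.977 -0.01 ] turn 0.3138 q [ 0.43  0.27 -0.94  1.85  0.24  1.14  0.87] op 0.04377836407579131 t 7.95
```

View pics/w3.png

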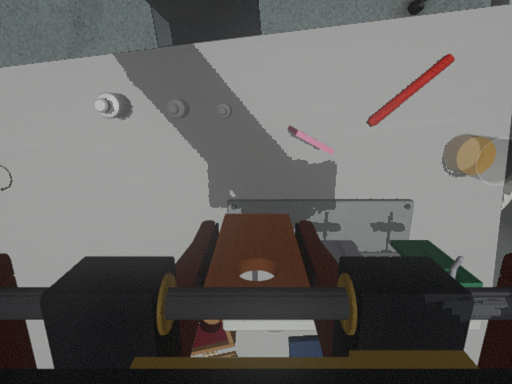

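The coupon is held hole uppermost at (256,250) and clear of the rack; green (430,262) still hangs on its hook. Next I'll move it towards the camera's axis.

{"op": "play_rows", "data": {"deltas": [[0.02,-0.1,0,0.03],[0.05,-0.25,0,0.07],[0.08,-0.4,0,0.11],[0.11,-0.55,0,0.15],[0.14,-0.7,0,0.19],[0.17,-0.85,0,0.23],[0.19,-0.95,0,0.27],[0.194,-0.97,0,0.31]]}}

```text
time: 8.75
tcp_pos: [0.4068, -0.0632, 0.2465]
ee_rot: [0.52, 0.854, -0.001, -0.001]
ft_force: [-0.5, 0.9, -2.4]
opening: 0.0441
finger_force: 35.0
```

Run:
```python
from h import *
go([.383,-.093,.19],np.arctan2(.89,-.455))
o=get_obs();im=snap('wrist','w4.png');np.save('w4.npy',np.r_[o['tcp_pos'],o['ee_rot']])
```

```text
pos [ 0.4068 -0.0632  0.2465] head 2.047 shift [-0.078 -0.174  0.283] turn 0.0011 q [ 0.73  0.07 -0.71  2.    0.05  1.09  0.47] op 0.0441433698429821 t 8.75
```

View pics/w4.png

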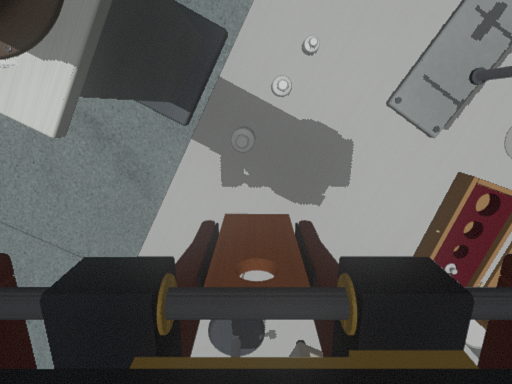

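The coupon is held upright at (256,255). The dark camera base is visible beyond it at about (237,333), and the shadowed weight at (242,140) is clear of the path.

Run:
```python
from h import *
im=cv2.imread('pics/w4.png');v=np.load('w4.npy');o=dict(tcp_pos=v[:3],ee_rot=v[3:])
g=cv2.cvtColor(im,cv2.COLOR_BGR2GRAY)
for r in (326,330,334,338,342,346,350):
    x=np.where(g[r,200:285]<75)[0]+200; print(r,x.min(),x.max(),g[r,200:285:4])
for u in((237,333),(208,333),(266,333),(237,353)):print(u,onz('wrist',u,.012,o).round(4))
m=cv2.inRange(cv2.cvtColor(im,cv2.COLOR_BGR2HSV),(2,100,40),(22,255,255))
for r in(216,225,240,255):
    x=np.where(m[r,190:320])[0]+190;print(r,x.min(),x.max())
```

```text
326 209 263 [163 161 129  71  78  78  78  79  53  51  52  49  51  52  53  48  81 162
 163 164 163 163]
330 209 263 [163 162  79  77  75  77  76  74  69  48  48  51  51  52  54  54  81 159
 109 163 164 164]
334 209 264 [162 163 114  77  78  78  82  78  75  49  53  49  51  54  50  60  72 101
 103 128 165 162]
338 210 262 [162 163 162  77  81  79  75  79  78  76  50  55  52  53  52  79 161 163
 119 164 163 163]
342 212 260 [162 164 163  72  80  78  78  78  73  72  66  54  53  53  52  54 161 163
 164 163 163 162]
346 222 257 [163 162 162 163  78  79  79  81  73  71  61  54  51  56  50 162 163 164
 163 164 163 161]
350 231 240 [161 162 163 163 164  78  77  76  72  70  72  79  79  77 159 164 161 162
 163 162 164 163]
(237, 333) [ 0.5017 -0.3137  0.012 ]
(208, 333) [ 0.4615 -0.3345  0.012 ]
(266, 333) [ 0.5419 -0.2929  0.012 ]
(237, 353) [ 0.5185 -0.3477  0.012 ]
216 225 287
225 224 290
240 218 295
255 213 300
```

{"op": "play_rows", "data": {"deltas": [[-0.02,-0.05,0,0],[-0.05,-0.12,0.06,0],[-0.07,-0.184,0.13,0],[-0.14,-0.184,0.2,0],[-0.22,-0.184,0.26,0],[-0.3,-0.184,0.28,-0.002],[-0.38,-0.184,0.28,-0.002],[-0.42,-0.184,0.28,-0.002]]}}

```text
time: 9.6
tcp_pos: [0.4158, -0.1533, 0.1917]
ee_rot: [0.514, 0.858, 0.0, -0.0]
ft_force: [0.2, 0.1, -1.0]
opening: 0.044
finger_force: 35.0
```

Run:
```python
from h import *
go([.427,-.181,.19],2.054)
```

```text
pos [ 0.4158 -0.1533  0.1917] head 2.062 shift [-0.149 -0.016  0.008] turn 0.0026 q [ 0.81  0.19 -0.63  2.02  0.13  0.97  0.6 ] op 0.04403192727369238 t 9.6
```

{"op": "play_rows", "data": {"deltas": [[-0.04,0,0,0],[-0.08,-0.01,0,0],[-0.12,-0.016,0.005,0.002],[-0.149,-0.016,0.008,0.002],[-0.149,-0.016,0.008,0.002],[-0.149,-0.016,0.008,0.002],[-0.149,-0.016,0.008,0.002],[-0.149,-0.016,0.008,0.002]]}}

```text
time: 10.4
tcp_pos: [0.4261, -0.1795, 0.1901]
ee_rot: [0.516, 0.856, -0.0, -0.0]
ft_force: [-0.1, -0.3, -2.5]
opening: 0.0439
finger_force: 35.0
```

Run:
```python
from h import *
go([.427,-.181,.19],2.054)
s=snap('scene','s2.png')[:,:,::-1];t=snap('top','t2.png')[:,:,::-1]
c=lambda im,x,y,w,h:cv2.resize(im[y:y+h,x:x+w],(400,300),interpolation=cv2.INTER_CUBIC)
u=proj('scene',[[.427,-.181,.2],[.474,-.271,.2]]);v=proj('top',[[.427,-.181,.2],[.474,-.271,.2]]);print(u,v)
cv2.imwrite('pics/m2.png',np.vstack([np.hstack([c(s,220,80,120,90),c(s,140,185,120,90)]),np.hstack([c(t,300,150,120,90),c(t,125,120,120,90)])]))
```

```text
pos [ 0.4261 -0.1795  0.1901] head 2.056 shift [-0.009  0.001  0.   ] turn 0.0007 q [ 0.83  0.22 -0.61  1.98  0.15  0.98  0.63] op 0.04387730486213634 t 10.4
[[294.63223334 145.18305957]
 [291.23211154 127.79941235]] [[328.21624802 207.0147357 ]
 [363.47695288 187.93137038]]
```

View pics/m2.png

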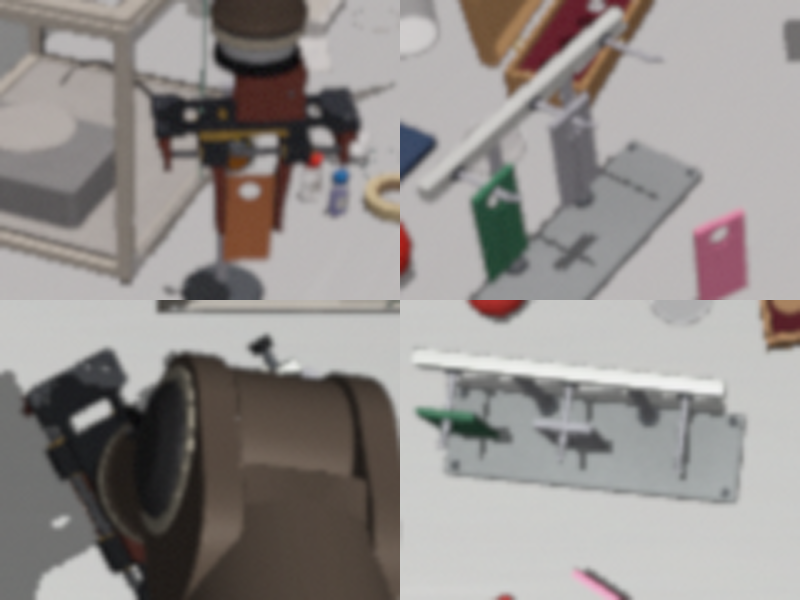

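The coupon is upright, hole on top, at scene (294,145), which is exactly the projected focus point. Steel and green still hang in place. I'm handing in.

```bash
python3 -c "
from h import *
o=get_obs();print(o['dq'].round(3),o['ft_force'].round(2));print(job.sign_off())"
```

```text
[ 0.001  0.003  0.002 -0.001  0.002 -0.001  0.002] [ 0.57  0.63 -1.66]
the job is handed in; nothing more can be done
None
```

I lifted the copper coupon off its hook and handed the job in with it held steady and upright, square to the lens and about 10 cm in front of it; the sign-off returned no verdict, and in the last pictures the other two coupons were still on their hooks.

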